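Fit the sanding drum to the right-angle sander and hold it home

ROBOT

A 6-joint arm with a two-finger parallel gripper is mounted at the origin on a cart in front of the work surface, level with it; the furniture and walls round the work are solid. World frame = base frame: x ahead of the robot, y to its left, z up, the work surface at z = 0. Lengths are in m, angles in rad, forces in N, time in s.
With the tool pointing down it reaches from about 0.275 to 0.85 m from the base axis. Payload 5.2 kg.
Tool frame: the origin (TCP) lies midway between the tips of the shut fingers; the grasp point (between the pads) lies 19 mm behind it; y points along the fingers, x is the direction in which the jaws open and shut, and the axes are right-handed (so a half turn about y gives the same grasp; the last joint's range is limited). The gripper opens to 85 mm and grips with 20 to 120 N. Pads are 22 mm wide; open, the fingers measure 114 mm over their backs; the gripper's body (76 mm by 85 mm) begins 54 mm behind the grasp point. The pads swing forward as they close: fully open they stand 13 mm farther back than shut.
Start: joints at [-1.491, 0.259, 1.535, -0, 1.348, -0.203], TCP at [0.153, -0.528, 0.231] pointing down, gripper open.
Joint ranges: [-3.14, 3.14], [-0.91, 2.08], [0.19, 2.58], [-1.22, 4.36], [0.22, 2.71], [-3.12, 3.12]. Speed limits (rad/s): [2.57, 2.57, 3.14, 3.14, 3.14, 3.14].

INTERFACE

Orientations are given as a unit quaternion [x, y, z, w].
In Python, from plant import bot gives the robot as it stands. The module is installed in compiled form; this text tells all that it offers. Calls block until the motion is done:
- bot.reach(position, orientation): joint-space move of the TCP to a pose.
- bot.servo_line(position, orientation=None, velocity=0.15, force_limit=None): straight line of the TCP; orientation=None keeps the orientation; velocity is the mean speed in m/s. With force_limit (N) it stops when the force on the tool has changed by that much, and returns True; else False.
- bot.set_joints(angles): joint-space move.
- bot.gripper_open() and bot.close(strength=None): open the fingers fully, or close them until they stop; strength is the grip in N (None keeps the last).
- bot.dwell(seconds).
- bot.solve_ik(position, orientation): joint angles nearest the present ones, or None.
- bot.observe(): the state.
- bot.camera(name): name is "scene" or "side" or "wrist"; returns (picture, depth): 480x640x3 uint8, blue, green, red; 480x640 float32, m along the optical axis (not along the pixel's ray), 0 where there is no reading.
- bot.camera_model(name): a dict with "fov_y" (degrees; the focal length in pixels is half the picture's height over the tangent of half this angle, whatever the lens; pixels are square), "cx", "cy" (the principal point, pixels), "R" (3x3) and "t" (3): a world point X has camera coordinates R X + t; the wrist camera has in their place "mount" (4x4, takes a point from camera to tool coordinates, whose origin is the TCP and whose axes are the tool frame's). Camera axes: x right, y down, z forward; pixel columns grow to the right and rows downward; lengths in m; the calibration is good to about 2 mm. A picture is of the moment at which its call begins: read the wrist's pose just before it. camera_model takes no time and is no camera call.
A pose or a line that the arm cannot do raises bot.PlanningError and nothing moves.
- bot.finish_job(): hands the job in, once; it reports no verdict.
The state is a dict: "time": time; "q": joint angles; "qvel": joint speeds; "joint_efforts": joint torques, N m; "eef_pos": TCP position; "tool_rot": TCP orientation; "force": force on the tool from outside, world axes, zero at the start; "wrist_torque": the same for the moment, N m; "finger_gap": finger opening in m.
Only numpy, scipy, OpenCV 4.12 (cv2) and the standard library are available. Lean on these libraries where they do the work, as an engineer would, in place of code of your own. Each camera call takes 0.05 s, during which the arm holds its last target. There are 200 camera calls.

TASK

Before the sander in the cradle gets its drum, squeeze its orange trigger fully and let it spring back, to prove that the machine is dead. Then take the red-brown sanding drum from the rack, put its stem into the spindle, turn it until the splines mesh, and push it all the way down against the ejector spring until it seats on the spindle. Do not let go: finish while still holding the drum pressed fully home, with the green drum and the other things on the bench left alone.

Things in the scene. Friction and masses are not known exactly. Their poses are not given: they have to be found in the camera images.
- sander: right-angle sander fixed in a cradle (plywood base 100x270x14 mm). Origin: on the bench, on the spindle axis, z up. Round gear head 50 mm across, 86 mm high, about the axis. From it the blue barrel (fixed grip) runs along -y: y -47 to -172 mm, x -19 to +19 mm, z 42 to 86 mm, then a black battery 50 mm wide, 90 mm high, to y -220 mm. Both flanks of the barrel are free down to the base
- trigger (a joint): orange trigger on the barrel's -x flank, rad: 0 released (sprung out), 0.22 fully squeezed against its stop. Upright hinge pin at x -20, y -52 mm of the sander; the blade (70 mm long, 10 mm thick, 54 to 78 mm high) runs along -y. At the pad the spring takes about 4 N to start and 9 N at the stop
- trigger_pad (a point): point on the trigger's outer face, 50 mm from the hinge (sander y -102 mm), 66 mm high, moving with it. Released it stands at sander x -37 mm (56 mm over trigger and barrel), fully squeezed at x -26 mm (45 mm over both). Axes as the sander's while released
- spindle_mouth (a point): centre of the mouth of the steel spindle (39 mm across), 95 mm above the bench, facing up. x and y axes lie along its cross of four slots (10.4 mm wide, 28.4 mm tip to tip), z up; the middle of the cross takes a round pilot up to 14 mm. Starts at any angle; turns stiffly about z (0.2 N m), so it mostly stays put
- ejector (a joint): travel in m of the sprung brass ejector in the bottom of the spindle: 0 standing up 22 mm below the mouth, 0.007 to 0.008 when the drum is fully home. It pushes up with about 4 N at first and 10 N with the drum home, so the drum pops up again if let go
- drum_coarse: drum to fit: red-brown sleeve 44 mm across, 0.1 to 0.2 kg. Origin: centre of its steel seat face, z up. Top 44 mm above it plus a 4 mm nut; grip the sleeve 7 to 41 mm up. Stem below: 4 splines in a cross along x and y (7.4 mm wide, 25 tip to tip, 1 to 21 mm below the seat), then a tapered 13 mm pilot to 30 mm. White bars on top show splines. Fits any quarter turn; home: origin at spindle_mouth
- rack: light wooden drum rack 75x190x34 mm, fixed on the bench, long side along its y; origin at the centre of its underside. Two round holes, 30 mm across, at y = +55 and -55 mm; a drum stands in each with its seat on the rack's top (34 mm high), at any angle, which drum in which hole varies
- drum_fine: the other sanding drum, green sleeve, same shape and size as drum_coarse, standing in the other hole of the rack; a bystander, leave it
- bridge_blank: dark wood bar 46x172x10 mm lying on the bench; bystander
- nut_blank_1: small pale bar 27x54x8 mm; bystander
- peg_bush_1: small wooden bush 17 mm across, 26 mm tall; bystander
- peg_bush_2: small white bush 17 mm across, 26 mm tall; bystander
- peg_bush_3: small wooden bush 17 mm across, 26 mm tall; bystander
Mind the look-alikes: they are no part of the job. What is shaped like the drum_coarse but pink or turquoise is not meant.

How it is judged:
On the way, in this order (a step that is already met when the one before it is completed fails the run):
1. the trigger is squeezed (nearly) fully, beyond 0.17 rad, with the drum not fitted (value of joint trigger above 0.17 rad and distance of drum_coarse from where it was at the start of the episode below 0.03 m), for 0.2 s.
2. the trigger has sprung back, below 0.04 rad (value of joint trigger below 0.04 rad), for 0.1 s.
3. the red-brown drum is meshed and pressed fully home (z of drum_coarse in the frame of spindle_mouth below 0.002 m and horizontal distance between drum_coarse and spindle_mouth below 0.003 m and angle between drum_coarse's own z axis and vertical below 0.08 rad and value of joint ejector above 0.005 m and contact force between the fingers and drum_coarse above 3 N), for 0.2 s.
At the end, for the whole second after the job is handed in: The red-brown drum's seat is within 2 mm of the spindle mouth, centred within 3 mm and upright within 0.08 rad, the ejector pressed in by more than 5 mm, the fingers still holding or pressing the drum with more than 3 N; the drum is at rest and the trigger released (below 0.04 rad) (all of step 3 and value of joint trigger below 0.04 rad and linear speed of drum_coarse below 0.02 m/s); the arm keeps its last pose, push and grip.
It fails at once if the green drum is displaced by more than 30 mm (distance of drum_fine from where it was at the start of the episode above 0.03 m).
It fails at once if another loose thing on the bench is displaced by more than 30 mm (distance of any of bridge_blank, nut_blank_1, peg_bush_1, peg_bush_2, peg_bush_3 from where it was at the start of the episode above 0.03 m).
It also fails if it takes over 45 s, if anything falls off the work surface, if the arm or the gripper's body presses on something with over 40 N, if the wrist force passes 120 N, or if a joint passes its speed limit or range.

## Working session

There is one attempt and no reset: what is moved stays moved. The work goes in short steps, each a Python script; the robot and the scene stay as the last script left them, time stands still between calls to the robot, and variables do not carry over. Pictures are saved under pics/ and viewed, about 8 in all and at most 12, crops included, and the job is handed in when it is done.

```bash
mkdir -p pics; cat > h.py <<'E'
import numpy as np, cv2
from plant import bot
from scipy.spatial.transform import Rotation as Rn
def cam(n):
    s=bot.observe(); im,d=bot.camera(n); m=bot.camera_model(n)
    f=240/np.tan(np.radians(m['fov_y'])/2)
    if 'mount' in m:
        T=np.eye(4);T[:3,:3]=Rn.from_quat(s['tool_rot']).as_matrix();T[:3,3]=s['eef_pos'];T=T@np.array(m['mount'])
    else:
        T=np.eye(4);T[:3,:3]=np.array(m['R']).T;T[:3,3]=-T[:3,:3]@np.array(m['t'])
    return dict(im=im,d=d,f=f,cx=m['cx'],cy=m['cy'],T=T)
def plane(c,uv,z):
    uv=np.atleast_2d(uv).astype(float)
    r=np.c_[(uv[:,0]-c['cx'])/c['f'],(uv[:,1]-c['cy'])/c['f'],np.ones(len(uv))]@c['T'][:3,:3].T
    o=c['T'][:3,3]; return o+r*((z-o[2])/r[:,2])[:,None]
def pts(c):
    v,u=np.mgrid[:480,:640]; d=c['d']
    P=np.stack([(u-c['cx'])/c['f']*d,(v-c['cy'])/c['f']*d,d],-1)@c['T'][:3,:3].T+c['T'][:3,3]
    P[d<=0]=np.nan; return P
def save(c,n): cv2.imwrite(f'pics/{n}.png',c['im'])
def down(yaw):  # tool z down, tool x (jaw) direction at yaw
    return Rn.from_matrix(np.c_[[np.cos(yaw),np.sin(yaw),0],[np.sin(yaw),-np.cos(yaw),0],[0,0,-1]]).as_quat()
E
python3 - <<'E'
from h import *
s=bot.observe(); print({k:np.round(v,3) for k,v in s.items()}, Rn.from_quat(s['tool_rot']).as_matrix().round(2))
for n in('scene','side'):
    c=cam(n); save(c,n); print(n,c['T'].round(3),c['f'],c['cx'],c['cy'])
print(bot.camera_model('wrist'))
E
```

```text
{'time': np.float64(0.0), 'q': array([-1.491,  0.259,  1.536, -0.   ,  1.348, -0.203]), 'qvel': array([ 0.   , -0.   , -0.002, -0.001,  0.001, -0.001]), 'joint_efforts': array([ 0.0000e+00, -4.4603e+01, -2.9057e+01, -0.0000e+00,  1.2000e-02,
        0.0000e+00]), 'eef_pos': array([ 0.153, -0.528,  0.23 ]), 'tool_rot': array([-0.565,  0.425, -0.424,  0.566]), 'force': array([ 0.357, -0.682, -0.901]), 'wrist_torque': array([0.037, 0.01 , 0.028]), 'finger_gap': np.float64(0.086)} [[ 0.28 -0.    0.96]
 [-0.96  0.    0.28]
 [-0.   -1.    0.  ]]
scene [[ 0.744 -0.269  0.612 -0.242]
 [-0.668 -0.287  0.687 -0.8  ]
 [-0.009 -0.92  -0.393  0.588]
 [ 0.     0.     0.     1.   ]] 617.2821028083608 322.8732934301129 236.5128977614028
side [[ 0.926 -0.199  0.32   0.19 ]
 [-0.376 -0.498  0.781 -0.709]
 [ 0.004 -0.844 -0.536  0.598]
 [ 0.     0.     0.     1.   ]] 569.2193630900978 326.37733644484564 236.0133404310585
{'fov_y': 70.02350707168483, 'cx': 313.45940340876933, 'cy': 240.13822454107128, 'mount': array([[ 9.99999629e-01,  6.96311377e-04, -5.06816820e-04,
        -1.34245070e-03],
       [ 7.06959053e-04, -3.27596960e-01,  9.44817301e-01,
        -1.41637504e-01],
       [ 4.91855386e-04, -9.44817309e-01, -3.27597331e-01,
         8.46472787e-02],
       [ 0.00000000e+00,  0.00000000e+00,  0.00000000e+00,
         1.00000000e+00]])}
```

View pics/scene.png

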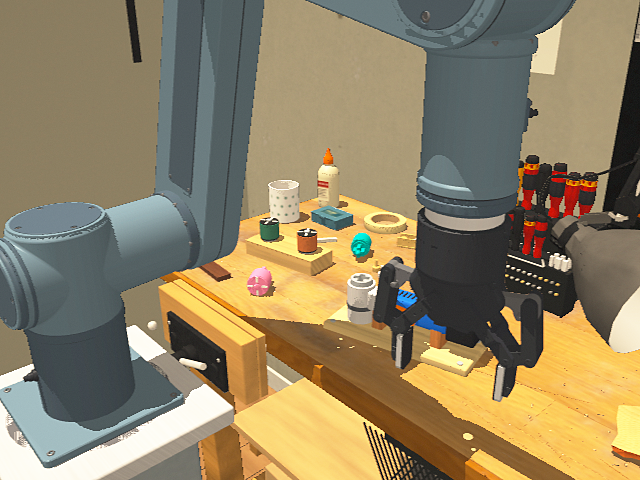

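View pics/side.png

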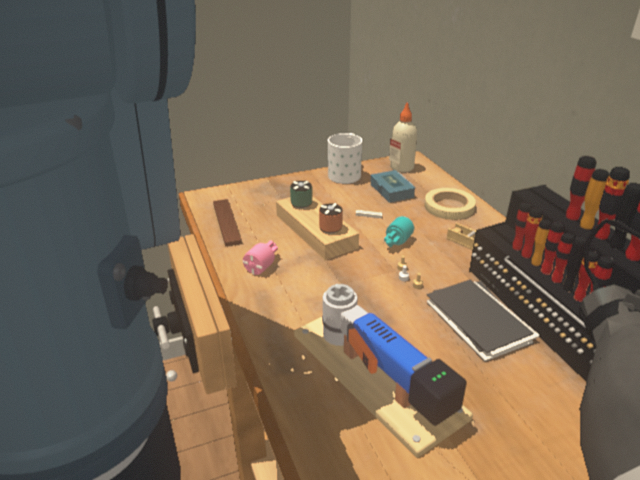

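Candidates in the side view: the red-brown drum stands in the rack at (330,215). Look-alikes are green at (301,193), pink lying at (261,258) and turquoise lying at (399,231). I choose (330,215). The sander's spindle mouth is at (340,293), the trigger at (362,350) and the battery at (438,388).

```bash
python3 - <<'E'
s=open('h.py').read(); i=s.index('def down')
open('h.py','w').write(s[:i]+'''def down(yaw):  # tool y down, jaw axis x at yaw; z (camera side) at yaw+90deg
    c,s=np.cos(yaw),np.sin(yaw); return Rn.from_matrix(np.c_[[c,s,0],[0,0,-1],[-s,c,0]]).as_quat()
''')
E
python3 - <<'E'
from h import *
c=cam('side');P=pts(c)
print('drum',plane(c,[331,208],.082),'green',plane(c,[301,184],.082))
M=plane(c,[340,291],.095)[0]; print('mouth',M)
B=plane(c,[437,376],.09)[0]; print('batt top',B, P[376,437],P[291,340],P[208,331])
hsv=cv2.cvtColor(c['im'],cv2.COLOR_BGR2HSV)
m=cv2.inRange(hsv,(95,170,90),(118,255,255)); Q=P[(m>0)]; Q=Q[(Q[:,2]>.08)&(Q[:,2]<.095)]; Q=Q[np.linalg.norm(Q[:,:2]-M[:2],axis=1)<.3]
print(len(Q),np.median(Q,0)); 
d=M-B; a=np.arctan2(d[1],d[0]); print('sander y dir deg',np.degrees(a))
w=np.linalg.svd(Q[:,:2]-Q[:,:2].mean(0),full_matrices=False)[2][0]; print('pca',np.degrees(np.arctan2(w[1],w[0])))
for t in((331,208),(340,291)):
  u,v=t; cr=c['im'][v-40:v+40,u-40:u+40]; cv2.imwrite(f'pics/crop{u}.png',cr)
q=bot.observe()['q']; print(q)
E
python3 -c "
import cv2,numpy as np
cv2.imwrite('pics/crops.png',np.hstack([cv2.resize(cv2.imread('pics/crop%d.png'%u),(400,400),interpolation=2) for u in(331,340)]))"
```

```text
drum [[0.54088809 0.12775848 0.082     ]] green [[0.52253756 0.23809698 0.082     ]]
mouth [ 0.45215581 -0.11973508  0.095     ]
batt top [ 0.49761196 -0.30899466  0.09      ] [ 0.49724822 -0.30946721  0.09059982] [ 0.45574344 -0.11168119  0.08812781] [0.54110953 0.12828603 0.08167478]
0 [nan nan nan]
sander y dir deg 103.50542102391648
  return _methods._mean(a, axis=axis, dtype=dtype,
  ret = um.true_divide(
<stdin>:10: RuntimeWarning: Mean of empty slice.
Traceback (most recent call last):
IndexError: index 0 is out of bounds for axis 0 with size 0
[ WARN:0@0.024] global loadsave.cpp:275 findDecoder imread_('pics/crop331.png'): can't open/read file: check file path/integrity
Traceback (most recent call last):
cv2.error: OpenCV(4.12.0) /io/opencv/modules/imgproc/src/resize.cpp:4208: error: (-215:Assertion failed) !ssize.empty() in function 'resize'
```

```bash
python3 - <<'E'
from h import *
c=cam('side')
r=lambda u,v:cv2.resize(c['im'][v-40:v+40,u-40:u+40],(400,400),interpolation=2)
M=np.array([.4535,-.117]);yd=np.array([np.cos(np.radians(103.5)),np.sin(np.radians(103.5))])
p=np.r_[M-.1*yd,.25]
for dg in(13.5,193.5,-76.5,103.5):
  for n,pp in(('s',p),('m',np.r_[M,.2]),('d',[.54,.127,.2])):
    q=bot.solve_ik(pp,down(np.radians(dg))); print(dg,n,None if q is None else np.round(q,2))
bot.reach(p,down(np.radians(13.5)))
w=cam('wrist'); save(w,'w1'); np.save('w1.npy',w,allow_pickle=True)
cv2.imwrite('pics/c1.png',np.vstack([np.hstack([r(331,208),r(340,291)])]))
print(bot.observe()['time'],bot.observe()['eef_pos'])
E
```

```text
13.5 s [-0.64  0.2   1.57 -0.    1.38 -0.87]
13.5 m [-0.49  0.14  1.77 -0.    1.24 -0.73]
13.5 d [ 0.03  0.29  1.57 -0.    1.28 -0.21]
193.5 s [-0.64  0.2   1.57 -0.    1.38  2.27]
193.5 m [-0.49  0.14  1.77 -0.    1.24  2.41]
193.5 d [ 0.03  0.29  1.57 -0.    1.28  2.94]
-76.5 s [-0.64  0.2   1.57 -0.    1.38  0.7 ]
-76.5 m [-0.49  0.14  1.77 -0.    1.24  0.84]
-76.5 d [ 0.03  0.29  1.57 -0.    1.28  1.37]
103.5 s [-0.64  0.2   1.57 -0.    1.38 -2.44]
103.5 m [-0.49  0.14  1.77 -0.    1.24 -2.3 ]
103.5 d [ 0.03  0.29  1.57 -0.    1.28 -1.78]
1.9 [ 0.47645929 -0.21525781  0.2498977 ]
```

View pics/w1.png

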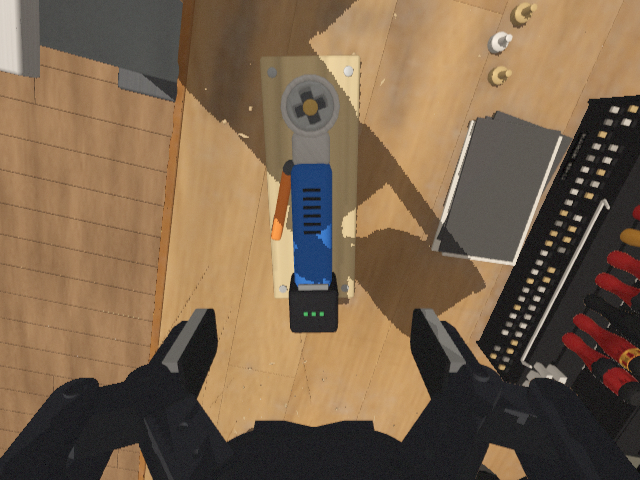

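View pics/c1.png

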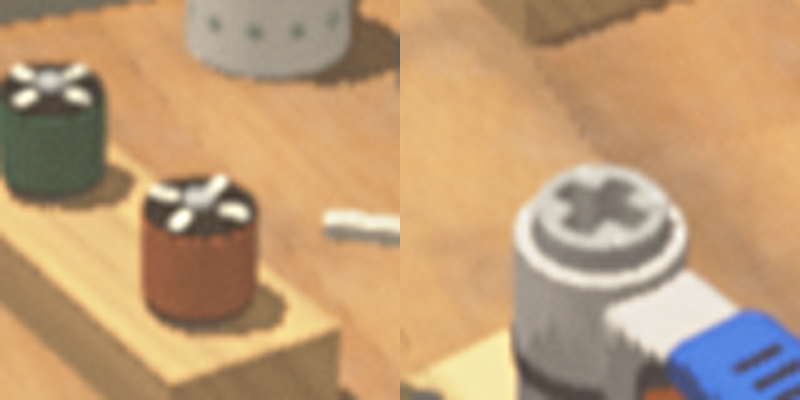

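The side crops confirm the red-brown drum upright in the rack, with its bars visible. In the wrist view the spindle is at (309,104) with its cross, the barrel runs down (312,220), the trigger is at (283,200) and the battery at (314,304). Next I measure these.

```bash
cat >> h.py <<'E'
def cross_angle(P,c,r0=.004,r1=.012):  # 4-fold angle of points about c
    d=P[:,:2]-c; r=np.linalg.norm(d,axis=1); k=(r>r0)&(r<r1); a=np.arctan2(d[k,1],d[k,0])
    z=np.exp(4j*a).mean(); return np.angle(z)/4,abs(z)
E
python3 - <<'E'
from h import *
w=np.load('w1.npy',allow_pickle=True).item(); im=w['im']; g=cv2.cvtColor(im,cv2.COLOR_BGR2GRAY); hsv=cv2.cvtColor(im,cv2.COLOR_BGR2HSV)
P=pts(w)
# mouth rim: depth near 0.095
m=(np.abs(P[...,2]-.095)<.004); m[:60]=0;m[150:]=0;m[:,:260]=0;m[:,360:]=0
v,u=np.nonzero(m); (cu,cv),rr=cv2.minEnclosingCircle(np.c_[u,v].astype(np.float32)); print('rim',cu,cv,rr, np.nanmedian(P[m][:,2]))
X=plane(w,np.c_[u,v],.095)[:,:2]; (mx,my),R=cv2.minEnclosingCircle(X.astype(np.float32)); M=np.array([mx,my]); print('mouth',M,R)
# cross
vv,uu=np.mgrid[int(cv)-20:int(cv)+21,int(cu)-20:int(cu)+21]
X=plane(w,np.c_[uu.ravel(),vv.ravel()],.095)[:,:2]; gg=g[vv,uu].ravel()
rad=np.linalg.norm(X-M,axis=1); k=(rad<.0145)
th=cv2.threshold(gg[k].reshape(-1,1),0,255,cv2.THRESH_OTSU)[0]; Xd=X[k&(gg<th)]; print('otsu',th,Xd.mean(0)-M,'angle deg',[np.degrees(cross_angle(Xd,M,r,.0145)[0]) for r in(.007,.009)],cross_angle(Xd,M,.008,.0145)[1])
# barrel
b=cv2.inRange(hsv,(100,120,60),(125,255,255)); b=max(cv2.findContours(b,cv2.RETR_EXTERNAL,cv2.CHAIN_APPROX_NONE)[0],key=cv2.contourArea)[:,0,:]
bw=plane(w,b,.086)[:,:2]; rc=cv2.minAreaRect((bw*1000).astype(np.float32)); print('barrel rect mm',rc)
bc=np.array(rc[0])/1000; d=M-bc; print('ydir from barrel centre',np.degrees(np.arctan2(d[1],d[0])),np.linalg.norm(d))
bt=np.abs(P[...,2]-.09)<.004; bt[:255]=0; bt[345:]=0; v,u=np.nonzero(bt); X=P[v,u][:,:2]; rb=cv2.minAreaRect((X*1000).astype(np.float32)); print('batt',rb); d=M-np.array(rb[0])/1000; print(np.degrees(np.arctan2(d[1],d[0])),np.linalg.norm(d))
o=cv2.inRange(hsv,(5,150,120),(18,255,255)); o[:150]=0;o[250:]=0;o[:,:265]=0;o[:,300:]=0; v,u=np.nonzero(o);print('trig px',u.min(),u.max(),v.min(),v.max()); i=v>v.max()-3; print(plane(w,[[u[i].min(),v.max()]],.078))
E
```

```text
rim 309.8797607421875 105.63924407958984 25.117897033691406 0.09402202033052937
mouth [ 0.45080361 -0.12084942] 0.01930527575314045
otsu 81.0 [ 0.00039111 -0.00054651] angle deg [np.float64(33.73720787092953), np.float64(33.57665091667559)] 0.5062032109835038
barrel rect mm ((476.67047119140625, -223.68429565429688), (36.41831588745117, 118.56369018554688), 14.390743255615234)
ydir from barrel centre 104.1191420584879 0.10603823447336087
batt ((637.1595458984375, -263.08685302734375), (339.8754577636719, 103.21854400634766), 13.68252182006836)
142.64706991001555 0.23443554399842081
trig px 271 290 171 239
[[ 0.44156128 -0.24554569  0.078     ]]
```

```bash
cat >> h.py <<'E'
M=np.array([.4508,-.1208]); A=np.radians(14.2); xd=np.array([np.cos(A),np.sin(A)]); yd=np.array([-xd[1],xd[0]]); SLOT=np.radians(33.7)
E
python3 - <<'E'
from h import *
p=M-.102*yd-.0035*xd; q=down(A)
bot.reach(np.r_[p,.14],q)
print('hit',bot.servo_line(np.r_[p,.042],velocity=.12,force_limit=12))
f0=bot.observe(); bot.close(25); bot.dwell(.4); s=bot.observe(); c=cam('side'); save(c,'sq')
print('gap',s['finger_gap'],'F',s['force']-f0['force'],'z',s['eef_pos'])
bot.gripper_open(); bot.dwell(.2); print('gap',bot.observe()['finger_gap'])
print(bot.servo_line(np.r_[p,.16],velocity=.2))
bot.reach([.541,.128,.25],q); bot.dwell(.1)
w=cam('wrist'); save(w,'w2'); np.save('w2.npy',w,allow_pickle=True)
print(bot.observe()['time'])
a=c['im'][250:450,270:470]; cv2.imwrite('pics/c2.png',np.hstack([cv2.resize(a,(400,400)),cv2.resize(w['im'][100:350,200:450],(400,400),interpolation=2)]))
E
```

```text
hit False
gap 0.04453817090637879 F [-1.65804416  0.98603891  4.66411925] z [ 0.47280013 -0.22075238  0.04288795]
gap 0.08554011839435484
False
7.2417
```

View pics/c2.png

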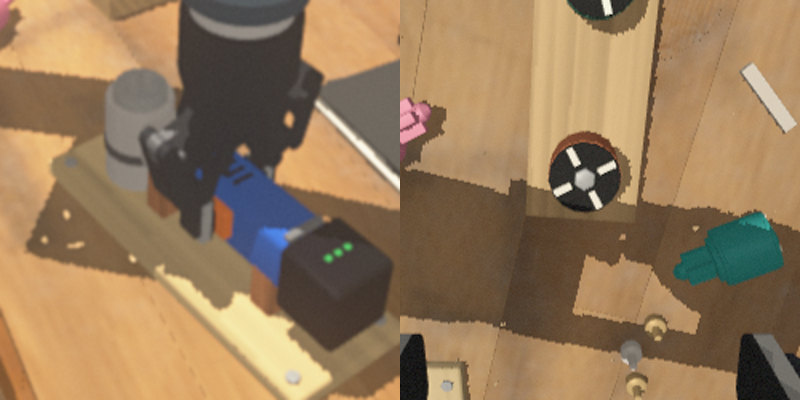

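The squeeze reached a gap of 44.5 mm, meaning full travel. In w2 the red-brown drum top is near full-frame (316,212), and the turquoise look-alike is to its lower right. Now I measure the drum and its bars.

```bash
python3 - <<'E'
from h import *
w=np.load('w2.npy',allow_pickle=True).item(); im=w['im']; hsv=cv2.cvtColor(im,cv2.COLOR_BGR2HSV); P=pts(w)
v,u=np.mgrid[180:245,285:350]; sub=P[180:245,285:350]; m=np.abs(sub[...,2]-.079)<.006
print('z',np.nanmedian(sub[...,2][m]))
X=plane(w,np.c_[u[m],v[m]],.078)[:,:2].astype(np.float32); c,R=cv2.minEnclosingCircle(X); print('top',c,R)
h=hsv[180:245,285:350]; wm=(h[...,2]>150)&(h[...,1]<60)
n,l,st,ce=cv2.connectedComponentsWithStats(wm.astype(np.uint8)); 
for i in range(1,n):
  if st[i,4]>8:
    x=plane(w,ce[i]+[285,180],.079)[0,:2]-c; print(st[i,4],np.linalg.norm(x),np.degrees(np.arctan2(x[1],x[0])))
Xw=plane(w,np.c_[u[wm],v[wm]],.079)[:,:2]; print(Xw.mean(0),np.degrees(cross_angle(Xw,np.array(c),.006,.022)[0]))
E
```

```text
z 0.07726349137023297
top (0.5406150817871094, 0.13370351493358612) 0.021775228902697563
56 0.014100131923254848 131.79176566631435
52 0.01436803132306454 40.00529602795216
109 0.0008729569655676548 -83.89704103892919
58 0.014786094391293489 -137.973411059107
53 0.014736332889823116 -50.06887064964781
[0.54037436 0.13309106] 40.84822581182838
```

```bash
python3 - <<'E'
from h import *
D=np.array([.5405,.1332]); y0=np.radians(25); y1=y0+SLOT-np.radians(40.9)
bot.reach(np.r_[D,.14],down(y0))
print('hit',bot.servo_line(np.r_[D,.038],velocity=.12,force_limit=12))
f0=bot.observe(); bot.close(60); bot.dwell(.2); s=bot.observe(); print('gap',s['finger_gap'],'dF',s['force']-f0['force'],s['eef_pos'])
bot.servo_line(np.r_[D,.2],velocity=.15)
bot.reach(np.r_[M,.2],down(y1)); bot.servo_line(np.r_[M,.165],velocity=.1); bot.dwell(.2)
s=bot.observe(); print(s['time'],s['eef_pos'],s['force'],s['finger_gap'])
w=cam('wrist'); save(w,'w3'); c=cam('side'); save(c,'s3'); sc=cam('scene'); save(sc,'sc3')
cv2.imwrite('pics/c3.png',np.hstack([cv2.resize(c['im'][190:350,260:420],(400,400),interpolation=2),cv2.resize(w['im'][180:480,150:450],(400,400),interpolation=2)]))
E
```

```text
hit False
gap 0.04270153309362495 dF [-1.70895415 -0.36873211  5.8647672 ] [0.54096637 0.1332543  0.03875482]
12.4083 [ 0.45135576 -0.12091832  0.16569909] [ 0.18697943 -0.0887332  -0.63921728] 0.04289637065428146
```

View pics/c3.png

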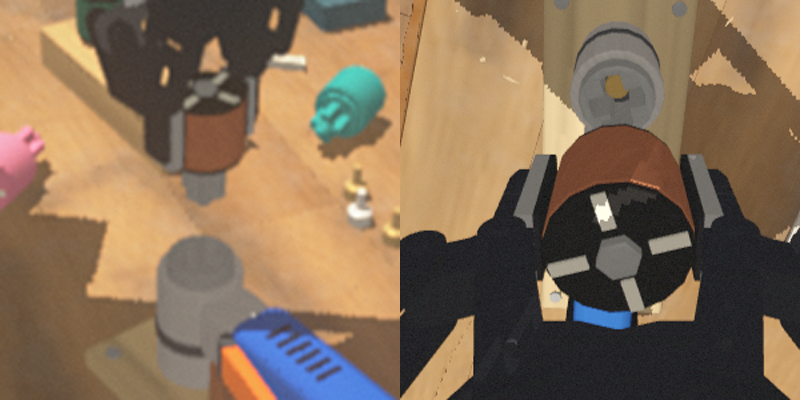

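The drum is held upright above the spindle and its four bars are visible in the wrist view, so I measure its angle and centre in the hand.

```bash
python3 - <<'E'
from h import *
w=cam('wrist'); im=w['im']; P=pts(w); hsv=cv2.cvtColor(im,cv2.COLOR_BGR2HSV)
z=P[310:420,250:380,2]; print('top z',np.nanpercentile(z,[50,80,90,95]))
m=np.zeros((480,640),bool); m[300:425,245:380]=1
wm=m&(hsv[...,2]>105)&(hsv[...,1]<70)
n,l,st,ce=cv2.connectedComponentsWithStats(wm.astype(np.uint8))
zt=.2057; C=[]
for i in range(1,n):
  if st[i,4]>60:
    x=plane(w,ce[i],zt)[0,:2]; C.append(x); print(st[i,4],ce[i].round(),x)
dark=m&(np.abs(P[...,2]-zt)<.008); v,u=np.nonzero(dark); print(cv2.minEnclosingCircle(plane(w,np.c_[u,v],zt)[:,:2].astype(np.float32)))
v,u=np.nonzero(wm); X=plane(w,np.c_[u,v],zt)[:,:2]
c=bot.observe()['eef_pos'][:2]; print(c,np.degrees(cross_angle(X,c,.009,.021)[0]))
E
```

```text
top z [0.2034821  0.20436464 0.2052384  0.2076261 ]
408 [250. 320.] [ 0.42384608 -0.1063856 ]
295 [375. 316.] [ 0.46386617 -0.09195238]
339 [302. 338.] [ 0.4428572  -0.10805304]
344 [352. 362.] [ 0.46274665 -0.1120146 ]
737 [313. 374.] [ 0.45123185 -0.12115743]
324 [276. 380.] [ 0.43904551 -0.12790945]
278 [324. 401.] [ 0.45882178 -0.13178564]
66 [266. 403.] [ 0.43851936 -0.13930381]
((0.4491196870803833, -0.11603695154190063), 0.026388339698314667)
[ 0.45097144 -0.12093235] 33.95728706952364
```

Bars are at 33.9° against the slots at 33.7°, and the drum is centred within 1 mm, so I insert it.

```bash
python3 - <<'E'
from h import *
def show(t): s=bot.observe(); print(t,s['time'].round(2),s['eef_pos'].round(4),s['force'].round(1),s['wrist_torque'].round(2),round(s['finger_gap'],4))
h=bot.servo_line(np.r_[M,.124],velocity=.05,force_limit=8); show(('a',h))
if not h:
  h=bot.servo_line(np.r_[M,.110],velocity=.03,force_limit=8); show(('b',h))
  if not h:
    h=bot.servo_line(np.r_[M,.097],velocity=.02,force_limit=25); bot.dwell(.2); show(('c',h))
E
```

```text
Traceback (most recent call last):
AttributeError: 'float' object has no attribute 'round'
```

```bash
cat >> h.py <<'E'
def show(t): s=bot.observe(); print(t,round(s['time'],2),s['eef_pos'].round(4),s['force'].round(1),s['wrist_torque'].round(2),round(s['finger_gap'],4))
E
python3 - <<'E'
from h import *
show('now')
h=bot.servo_line(np.r_[M,.124],velocity=.05,force_limit=8); show(('a',h))
if not h:
  h=bot.servo_line(np.r_[M,.110],velocity=.03,force_limit=8); show(('b',h))
  if not h:
    h=bot.servo_line(np.r_[M,.097],velocity=.02,force_limit=25); bot.dwell(.2); show(('c',h))
E
```

```text
now 13.57 [ 0.4511 -0.1209  0.1242] [ 0.   0.2 -1.7] [ 0.05 -0.06 -0.03] 0.0423
('a', False) 13.82 [ 0.451  -0.1209  0.1243] [-0.2 -0.  -2.1] [-0.02 -0.01 -0.01] 0.0429
('b', False) 14.44 [ 0.4508 -0.1208  0.1098] [ 0.5 -0.1 -0.8] [-0.04  0.04 -0.04] 0.0429
('c', True) 15.23 [ 0.4513 -0.1211  0.0998] [-1.   0.5  8.6] [ 0.11  0.36 -0.04] 0.0426
```

The splines meshed and the drum is home or nearly so. I press a little more for margin.

```bash
python3 - <<'E'
from h import *
h=bot.servo_line(np.r_[M,.0985],velocity=.005,force_limit=20); show(h); bot.dwell(.4); show('held')
w=cam('wrist'); P=pts(w); z=P[310:420,250:380,2]; print('top z',np.nanpercentile(z,[50,80,90]))
c=cam('side'); sc=cam('scene')
cv2.imwrite('pics/c4.png',np.hstack([cv2.resize(c['im'][230:390,260:420],(400,400),interpolation=2),cv2.resize(w['im'][180:480,150:450],(400,400),interpolation=2)]))
E
```

```text
False 15.48 [ 0.4513 -0.1211  0.0997] [-2.7  0.9 10.5] [ 0.15  0.51 -0.01] 0.0429
held 15.88 [ 0.4513 -0.1211  0.0997] [-3.3  1.2 11.1] [0.17 0.48 0.02] 0.0426
top z [0.13775679 0.13863086 0.13951068]
```

View pics/c4.png

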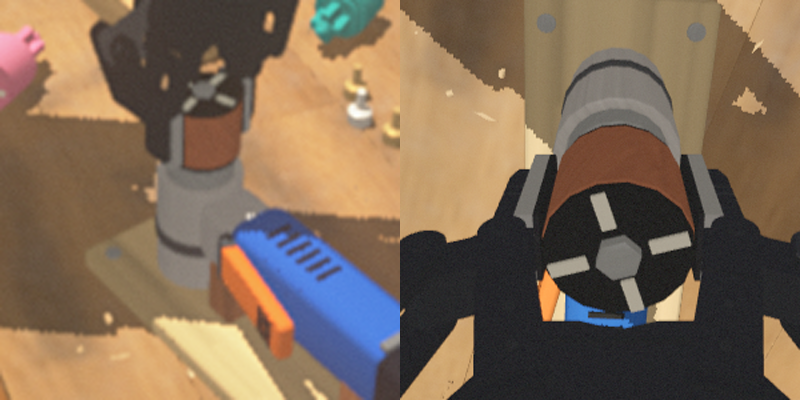

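```bash
python3 - <<'E'
from h import *
h=bot.servo_line(np.r_[M,.096],velocity=.006,force_limit=25); show(h); bot.dwell(.5); show('held')
E
```

```text
True 16.41 [ 0.4513 -0.1211  0.0998] [-1.8  0.5  7.6] [ 0.17  0.28 -0.03] 0.0427
held 16.91 [ 0.4513 -0.1211  0.0998] [-1.1  0.9  8.5] [0.13 0.31 0.03] 0.043
```

```bash
python3 - <<'E'
from h import *
h=bot.servo_line(np.r_[M,.0975],velocity=.006,force_limit=35); show(h); bot.dwell(1); show('held')
if not h: bot.finish_job()
E
```

```text
False 17.29 [ 0.4514 -0.1211  0.0996] [-5.3  1.1 19.4] [ 0.39  0.96 -0.03] 0.0427
held 18.29 [ 0.4514 -0.1212  0.0996] [-5.1  2.2 19.3] [ 0.39  0.92 -0.07] 0.0429
the job is handed in; nothing more can be done
```

The job is handed in at about 18 s of the 45 s allowed, with the red-brown drum seated and still gripped and pressed down. No verdict was reported, so this rests on my own checks:

- **Trigger:** I squeezed it with a 25 N grip until the finger gap read 44.5 mm (45 mm is fully squeezed). Then I opened the fingers fully and moved away; a later side picture shows it standing out again.
- **Drum:** I gripped the red-brown drum in the rack at 60 N. In the hand its bars were at 33.9° against the spindle slots at 33.7°, and it was centred within about 1 mm.
- **Seating:** The drum meshed at the first try. The tool stopped at z = 0.0996 to 0.0998 m, where I expected 0.0998 from the height at which I gripped the drum. An extra push of 25 N did not move it lower.
- **Final hold:** The upward force on the tool stayed at about 19 N for a full second, against about 10 N for the ejector spring alone.
- **Not measured:** The ejector travel was only inferred from the height and force. The camera depth of the drum top was about 1 mm noisy but agreed. I did not take a final close look at the green drum and the other things on the bench, but nothing was touched on the way.

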